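# Pin off a loose plate and hold the taper gauge snug in the weld gap

## Task

The two bevelled aluminium plates in the fixture are to be tacked with an even gap: take the two steel stop pins out of the wooden stand and drop one fully home into each bore behind the loose plate, so that it has something to back up against. Then take the taper gauge with the red handle from the stand and slide its blade upright down into the gap, midway along the seam, gently until it drags snugly between both plates with the loose plate backed up against the pins; do not force it. Finish holding it there, still gripped and pressed in, for the tack, and leave the other things on the table where they are.

Things in the scene. Friction and masses are not known exactly. Their poses are not given: they have to be found in the camera images.
- fixture: dark steel fit-up fixture, 180 (own x) x 190 (own y) x 28 mm, fixed to the table. Origin: middle of its underside; x along the seam, z up. +y half: aluminium plate under two blue toe clamps (47 mm either side of the middle, tops 63 mm above the table). -y half: the loose plate, its ends in two steel guides, tops 45 mm above the table; behind it, in the -y edge, two empty bores. A groove 24 mm deep runs below the seam
- bore_far (a point): middle of the mouth of the bore at the fixture's +x end, 28 mm above the table; bore 15.5 mm across with a 2 mm chamfer, 24 mm deep. Axes as the fixture's. The loose plate's back edge lies about 0.7 to 1.5 mm from a seated pin
- bore_near (a point): the same for the bore at the fixture's -x end, 104 mm from the other
- seam_mid (a point): point midway along the seam, mid-gap, at the top of the 3 mm high root faces: 31 mm above the table, 7 mm below the tops of the plates. x along the seam, y across it towards the clamped plate, z up. Above the root faces both plates are bevelled at 30 degrees, so the joint opens like a funnel to about 11 mm at the top
- clamped_plate: fixed aluminium plate 150 x 65 x 10 mm under the clamps, top 38 mm above the table; origin midway along its lower root edge, 28 mm above the table, the plate on the +y side of it
- loose_plate: loose aluminium plate 150 x 65 x 10 mm, top 38 mm above the table, held in guides so that it only slides straight across the seam, under about 1 N, with nothing to stop it short of the pins; origin midway along its lower root edge, the plate on the -y side of it. The gap between the root faces is 2.2 to 3 mm at the start, 3.7 to 4.6 mm with the plate backed up against both seated pins
- pin_a_head (a point): middle of the dark knurled head (24 mm across, 24 mm high, yellow spot on top) of a steel stop pin; below it a bright shank 14 mm across, 50 mm long, tapering over the last 11 mm to 8 mm at the nose. Stands upright in a pocket of the stand, this point 67 mm above the table; lift it 42 mm to clear the stand. Seated in a bore this point is 66 mm above the table. z up along the pin
- pin_a_nose (a point): lower end of that pin, 62 mm below the middle of its head
- pin_b_head (a point): the same for the other, equal stop pin; either may go into either bore
- pin_b_nose (a point): lower end of that pin, 62 mm below the middle of its head
- gauge_grip (a point): middle of the taper gauge's red handle, 14 (own x) x 26 (own y) x 40 mm high. Below it a 4 mm collar, then a steel blade 20 mm wide along y, thin along x: 7.2 mm, tapering evenly over its lowest 26 mm to 1.6 mm at the nose. z up. Stands upright in the stand's slot, this point 70 mm above the table; lift it 43 mm to clear. In the gap its x lies across the seam, either way round
- gauge_nose (a point): lower end of the blade, 65 mm below the middle of the handle. With the plate against the pins the blade grows tight when the nose is about 10 to 16 mm below seam_mid; from there the push rises quickly, and about 10 N down is snug. A sideways push on the gauge means that it is held off the middle of the gap
- stand: fixed wooden stand, 60 (own x) x 160 (own y) x 45 mm high, origin at the middle of its underside. In a row along y: pin pockets at -52 and 0 mm, the gauge's slot at +52 mm, their floors 5 mm above the table. Keep the arm clear of the room: a stiff black torch lead arches up to 0.45 m high at the table's near left (x 0.17 to 0.30, y 0.31 to 0.54 m), and a lamp stands at the right
- steel_strip: bystander: flat steel strip 18 x 115 x 5 mm lying before the fixture
- marker: bystander: white and yellow paint marker 16 x 138 x 16 mm lying beyond the stand
- gel_tin: bystander: tin with a red lid, 71 mm across, 70 mm high
There are look-alikes about, which are no part of the job. What is shaped like the part that bears pin_b_head but blue, green or purple is not meant.

How it is judged:
By the outcome, as a careful person would: the job done as asked, in the order asked, and still so for the second after the job is handed in, while the arm keeps its last pose, push and grip.
It also fails if it takes over 72 s, if anything falls off the work surface, if the arm or the gripper's body presses on something with over 40 N, if the wrist force passes 120 N, or if a joint passes its speed limit or range.

## Robot

A 7-joint arm with a two-finger parallel gripper is mounted at the origin on a cart in front of the work surface, level with it; the furniture and walls round the work are solid. World frame = base frame: x ahead of the robot, y to its left, z up, the work surface at z = 0. Lengths are in m, angles in rad, forces in N, time in s.
With the tool pointing down it reaches from about 0.425 to 1.025 m from the base axis. Payload 9.4 kg.
Tool frame: the origin (TCP) lies midway between the tips of the shut fingers; the grasp point (between the pads) lies r.grasp_offset behind it (r.grasp_offset is the distance from the TCP to the grasp point, in m); z points along the fingers, y is the line along which they close (so a half turn about z gives the same grasp; the last joint's range is limited). The gripper opens to 93 mm and grips with 3 to 60 N. Pads are 15 mm wide; open, the fingers measure 128 mm over their backs; the gripper's body (75 mm by 188 mm) begins 65 mm behind the grasp point.
Start: joints at [-0.077, 0.599, -0.003, 1.599, 0.002, 0.943, -0.08], TCP at [0.725, -0, 0.219] pointing down, gripper open.
Joint ranges: [-2.57, 2.57], [-0.35, 1.97], [-1.29, 1.29], [0.11, 2.56], [-1.05, 4.19], [0.11, 1.86], [-2.63, 2.63]. Speed limits (rad/s): [2.22, 2.22, 3.01, 3.01, 3.14, 3.14, 3.14].

## Interface

Orientations are given as a unit quaternion [w, x, y, z].
In Python, from workcell import r gives the robot as it stands.
- The arm moves only by the shell command python3 -m crank 'ROWS' [FORCE]. ROWS is text: rows parted by semicolons, each of 7 numbers parted by spaces: the finger opening in m, from 0 to 0.093, then the shift along the world's x, y, z in m, then the turn, a rotation vector about the world's x, y, z in degrees. In form: gripper x y z ax ay az; .... A call has 1 to 20 rows; each row shifts and turns the commanded pose from where the row before left it; what a row does not reach is not made up. A row lasts 1/12 s, in which the tool goes at most 41.7 mm and 7.16 degrees, less where a joint would pass 70% of its speed; a pose out of reach is approached as far as the arm can. A call is refused whole if a number of a shift passes 0.0417 or a number of a turn 7.16, either way. A call with a gripper value outside its range is refused whole. The fingers move at their own pace and stop on an object; FORCE is the grip in N (left out, the last holds). Time passes only in rows, so rows that do not move let the fingers close. It gives the time, the measured TCP pose, the force, the opening and the grip force at its end, in the units of the state.
- r.sense(): the state, without advancing time (a new reading comes with each control period).
- r.get_image(name): name is "scene" or "side" or "wrist"; returns a dict with "frame" (480x640x3 uint8, red, green, blue), "camera_matrix" (3x3 intrinsics, pixels), "xyz" and "orientation" of the camera in the world. Camera axes: x right, y down, z forward; pixel columns grow to the right and rows downward; lengths in m; the calibration is good to about 2 mm. A picture is of the moment at which its call begins. There is no depth.
- r.hand_in(): hands the job in; it is judged then, once.
The state is a dict: "clock": time; "qpos": joint angles; "qvel": joint speeds; "joint_torque": joint torques, N m; "tool_pos": TCP position; "ee_rot": TCP orientation; "force": force on the tool from outside, world axes, zero at the start; "ft_torque": the same for the moment, N m; "grip_width": finger opening in m; "grip_force": force on a finger pad.
Only numpy, scipy, OpenCV 4.12 (cv2) and the standard library are available. Lean on these libraries where they do the work, as an engineer would, in place of code of your own. Each camera call takes 0.05 s, during which the arm holds its last target. There are 200 camera calls.

## Working session

There is one attempt and no reset: what is moved stays moved. The work goes in short steps, Python scripts to look and compute and a shell command to move; the robot and the scene stay as the last step left them, time stands still between calls to the robot, and variables do not carry over. Pictures are saved under pics/ and viewed, at most 10 in all, crops included, and the job is handed in when it is done.

```bash
ls; mkdir -p pics; python3 - <<'E'
from workcell import r
import cv2,numpy as np
s=r.sense()
print({k:np.round(v,4).tolist() for k,v in s.items()}, r.grasp_offset)
for n in ("scene","side","wrist"):
    i=r.get_image(n); cv2.imwrite(f"pics/{n}0.png",i["frame"][:,:,::-1])
    print(n,np.round(i["camera_matrix"],1).tolist(),i["xyz"],i["orientation"])
E
```

```text
pics
{'clock': 0.0, 'qpos': [-0.0767, 0.6001, -0.0025, 1.6001, 0.0018, 0.9429, -0.0798], 'qvel': [-0.0015, -0.0002, 0.0002, 0.0017, -0.0001, 0.0004, 0.0004], 'joint_torque': [0.0006, -76.5061, 1.498, -25.2344, -0.0524, 0.0169, 0.0002], 'tool_pos': [0.7245, -0.0, 0.2177], 'ee_rot': [-0.0005, 0.7071, 0.7071, -0.0006], 'force': [0.3164, -0.9517, -0.0241], 'ft_torque': [-0.0009, -0.0158, -0.0189], 'grip_force': 0.0, 'grip_width': 0.0935} 0.0188
scene [[563.4, 0.0, 323.0], [0.0, 563.4, 238.6], [0.0, 0.0, 1.0]] [0.02079802 0.55958477 1.32828571] [ 0.09133461 -0.32277292  0.90648955 -0.25642216]
side [[615.9, 0.0, 319.1], [0.0, 615.9, 245.6], [0.0, 0.0, 1.0]] [-0.15142424  0.98912994  0.79421573] [ 0.14473434 -0.23165415  0.83663505 -0.47479481]
wrist [[427.0, 0.0, 318.7], [0.0, 427.0, 243.1], [0.0, 0.0, 1.0]] [0.72459817 0.07637165 0.38272578] [ 1.40215665e-01  9.90120475e-01  1.71433760e-04 -9.90906435e-04]
```

View pics/scene0.png

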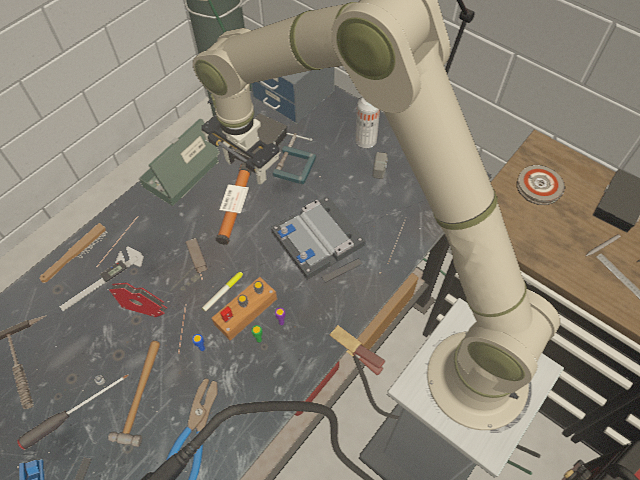

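View pics/side0.png

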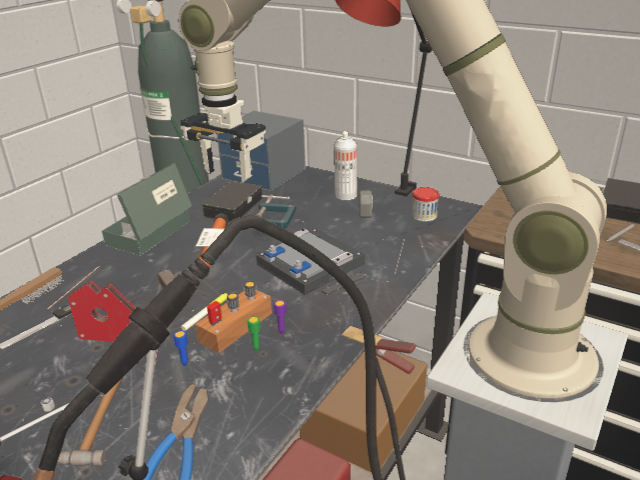

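View pics/wrist0.png

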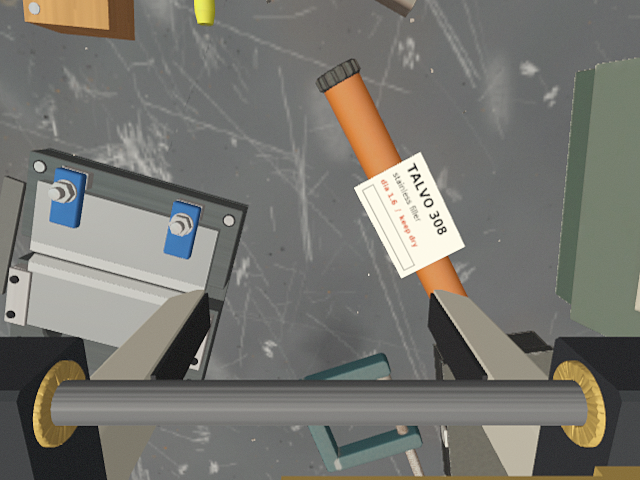

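The wrist view shows the fixture at left, with clamps at (65,195) and (182,228). The scene view has the stand pins at (258,285) and (242,300), the red gauge at (226,314), and the blue, green and purple look-alikes around the stand. I'll get coarse positions from the scene and side views.

```bash
cat > h.py <<'E'
import numpy as np,cv2
from workcell import r
from scipy.spatial.transform import Rotation as R
def rot(q): return R.from_quat([q[1],q[2],q[3],q[0]])
def ray(i,uv):
    K=i["camera_matrix"]; d=np.linalg.inv(K)@[uv[0],uv[1],1]
    return np.array(i["xyz"]),rot(i["orientation"]).apply(d/np.linalg.norm(d))
def plane(i,uv,z):
    o,d=ray(i,uv); return o+d*(z-o[2])/d[2]
def tri(obs):
    A=np.zeros((3,3));b=np.zeros(3);L=[]
    for i,uv in obs:
        o,d=ray(i,uv);P=np.eye(3)-np.outer(d,d);A+=P;b+=P@o;L.append((o,P))
    x=np.linalg.solve(A,b); return x,[np.linalg.norm(P@(x-o))*1e3 for o,P in L]
def blobs(f,lo,hi,amin=8):
    h=cv2.cvtColor(f,cv2.COLOR_RGB2HSV); m=cv2.inRange(h,np.array(lo),np.array(hi))
    n,_,st,c=cv2.connectedComponentsWithStats(m)
    return [(tuple(np.round(c[k],1)),st[k].tolist()) for k in range(1,n) if st[k,4]>=amin]
def proj(i,p):
    q=rot(i["orientation"]).inv().apply(np.array(p)-i["xyz"]); q=i["camera_matrix"]@q; return q[:2]/q[2]
E
python3 - <<'E'
from h import *
for n,box in (("scene",(180,260,300,360)),("side",(160,270,300,370))):
    i=r.get_image(n);x0,y0,x1,y1=box
    f=i["frame"][y0:y1,x0:x1]
    for nm,lo,hi in (("yel",(18,120,120),(32,255,255)),("red",(0,170,100),(6,255,255))):
        for c,st in blobs(f,lo,hi,3):
            uv=(c[0]+x0,c[1]+y0); print(n,nm,np.round(uv,1),st[4],np.round(plane(i,uv,0.079 if nm=="yel" else .08),3))
i=r.get_image("scene")
for nm,uv,z in (("cl1",(282,229),.06),("cl2",(305,256),.06),("stand c near",(212,333),0),("fixcorner R",(365,240),.028),("L",(272,232),.028),("bot",(303,275),.028)): print(nm,plane(i,uv,z))
E
```

```text
scene yel [234.  279.2] 111 [0.603 0.197 0.079]
scene yel [257.8 284.6] 35 [0.547 0.17  0.079]
scene yel [241.9 298.2] 36 [0.552 0.222 0.079]
scene yel [279.5 311.4] 30 [0.457 0.19  0.079]
scene yel [256.  329.2] 40 [0.47  0.26  0.079]
scene yel [196.9 337.9] 33 [0.563 0.364 0.079]
scene red [226.1 313.2] 97 [0.554 0.275 0.08 ]
side yel [249.5 283.8] 33 [0.544 0.168 0.079]
side yel [224.1 297.4] 122 [0.559 0.233 0.079]
side yel [279.1 302.7] 23 [0.452 0.193 0.079]
side yel [253.1 319. ] 37 [0.465 0.261 0.079]
side yel [179.3 333.7] 33 [0.557 0.366 0.079]
side red [213.9 312. ] 215 [0.544 0.282 0.08 ]
cl1 [0.6176769  0.00105696 0.06      ]
cl2 [0.51648949 0.02573733 0.06      ]
stand c near [0.5772153  0.31811133 0.        ]
fixcorner R [ 0.43536941 -0.12843278  0.028     ]
L [0.64746056 0.01150596 0.028     ]
bot [0.49624408 0.05916317 0.028     ]
```

```bash
python3 -m crank '0.093 -0.03 -0.014 0 0 0 0;0.093 -0.03 -0.014 0 0 0 0;0.093 -0.03 -0.014 0 0 0 0;0.093 -0.03 -0.014 0 0 0 0;0.093 -0.03 -0.014 0 0 0 0;0.093 0 0 0 0 0 0;0.093 0 0 0 0 0 0'
cat > snap.py <<'E'
import sys,pickle
from h import *
n=sys.argv[1]; i=r.get_image("wrist"); i={k:np.array(v) for k,v in i.items()}
pickle.dump(i,open(f"pics/{n}.pkl","wb")); cv2.imwrite(f"pics/{n}.png",i["frame"][:,:,::-1])
s=r.sense();print(n,s["clock"],np.round(s["tool_pos"],4),np.round(s["ee_rot"],4))
E
python3 snap.py f1
python3 -m crank '0.093 0 0.03 0 0 0 0;0.093 0 0.03 0 0 0 0;0.093 0 0 0 0 0 0;0.093 0 0 0 0 0 0' >/dev/null; python3 snap.py f2
python3 -m crank '0.093 0 0.03 0 0 0 0;0.093 0 0.03 0 0 0 0;0.093 0 0.03 0 0 0 0;0.093 0 0 0 0 0 0;0.093 0 0 0 0 0 0' >/dev/null; python3 snap.py s1
python3 -m crank '0.093 0 0.03 0 0 0 0;0.093 0 0.03 0 0 0 0;0.093 0 0 0 0 0 0;0.093 0 0 0 0 0 0'; python3 snap.py s2
```

```text
clock: 0.88
tool_pos: [0.5739, -0.0711, 0.2193]
ee_rot: [0.0, 0.708, 0.706, -0.0]
force: [0.6, 0.1, 0.2]
grip_width: 0.093
grip_force: 0.0
f1 0.9333 [ 0.5753 -0.0702  0.2192] [4.000e-04 7.073e-01 7.069e-01 4.000e-04]
f2 1.3167 [ 0.576  -0.0088  0.2184] [1.000e-04 7.062e-01 7.080e-01 1.000e-04]
s1 1.7833 [0.5754 0.0795 0.2184] [ 2.000e-04  7.070e-01  7.072e-01 -3.000e-04]
clock: 2.12
tool_pos: [0.5753, 0.1399, 0.2184]
ee_rot: [0.0, 0.707, 0.707, -0.0]
force: [-0.5, -0.7, -0.2]
grip_width: 0.0924
grip_force: 0.0
s2 2.1667 [0.5754 0.1385 0.2185] [ 3.000e-04  7.075e-01  7.067e-01 -4.000e-04]
```

```bash
python3 - <<'E'
import cv2,numpy as np
a=cv2.imread('pics/f1.png')[60:360];b=cv2.imread('pics/s2.png')[0:300]
cv2.imwrite('pics/m1.png',np.vstack([a,b]))
E
```

```text
(no output)
```

View pics/m1.png

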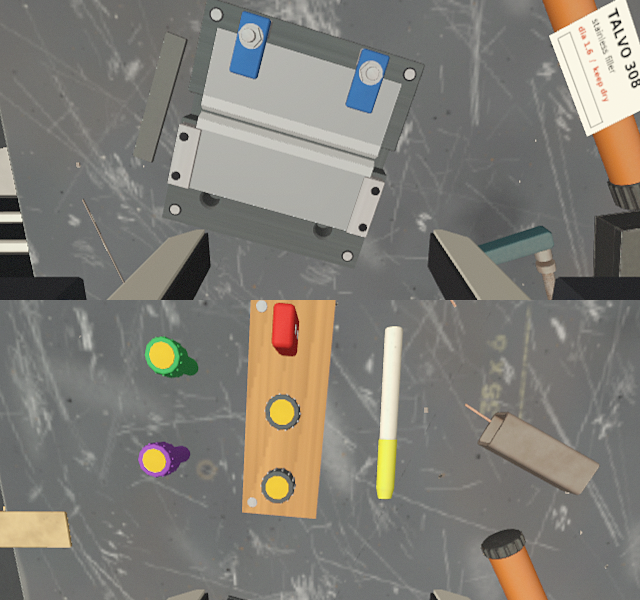

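The top half (f1, row = y+60) shows corner screws at (216,74), (410,134), (175,270) and (348,316), and bores at (209,258) and (323,290). The bottom half (s2) shows the two pins at (282,112) and (278,187) and the gauge at (285,30).

```bash
cat > meas.py <<'E'
from h import *
import pickle
L=lambda n:pickle.load(open(f"pics/{n}.pkl","rb"))
def near(f,uv,kind,w=16,amin=20):
    x0,y0=int(max(uv[0]-w,0)),int(max(uv[1]-w,0)); c=cv2.cvtColor(f,cv2.COLOR_RGB2HSV)[y0:y0+2*w,x0:x0+2*w]
    c=c.astype(int)
    if kind=="yel": m=(c[...,0]>15)&(c[...,0]<35)&(c[...,1]>140)&(c[...,2]>120)
    if kind=="bright": m=(c[...,2]>150)&(c[...,1]<60)
    if kind=="dark": m=c[...,2]<45
    if kind=="red": m=((c[...,0]<7)|(c[...,0]>173))&(c[...,1]>150)
    n,lab,st,ce=cv2.connectedComponentsWithStats(m.astype(np.uint8))
    if n<2: return None
    ok=[k for k in range(1,n) if st[k,4]>=amin]
    if not ok:return None
    k=min(ok,key=lambda k:np.hypot(*(ce[k]+[x0,y0]-uv)))
    return ce[k]+[x0,y0],st[k].tolist()
E
python3 - <<'E'
from meas import *
f1,f2,s1,s2=map(L,("f1","f2","s1","s2"))
def go(nm,a,b,uv,z,kind):
    A=near(a["frame"],uv,kind); g=proj(b,plane(a,uv,z)); B=near(b["frame"],g,kind)
    if A is None or B is None: print(nm,A,B,g);return None
    x,e=tri([(a,A[0]),(b,B[0])]); print(nm,np.round(A[0],1),A[1],np.round(B[0],1),B[1],np.round(x,4),np.round(e,1),"pl",np.round(plane(a,A[0],z)[:2],4),np.round(plane(b,B[0],z)[:2],4)); return x
for k,uv in enumerate([(216,74),(410,134),(175,270),(348,316)]): go(f"screw{k}",f1,f2,np.array(uv),.028,"bright")
for k,uv in enumerate([(209,260),(323,291)]): go(f"bore{k}",f1,f2,np.array(uv),.028,"dark")
for k,uv in enumerate([(250,96),(371,132)]): go(f"bolt{k}",f1,f2,np.array(uv),.06,"bright")
for k,uv in enumerate([(282,112),(278,187)]): go(f"pin{k}",s2,s1,np.array(uv),.079,"yel")
A=near(s2["frame"],(285,30),"red",30);print("gauge",A,plane(s2,A[0],.09))
c=s2["frame"];m=(lambda h:cv2.inRange(h,np.array([8,80,80]),np.array([17,255,255])))(cv2.cvtColor(c,cv2.COLOR_RGB2HSV));m[:,:200]=0;m[:,345:]=0;m[230:]=0
cn=max(cv2.findContours(m,0,2)[0],key=cv2.contourArea);p=np.array([plane(s2,q[0],.045)[:2] for q in cn])
rect=cv2.minAreaRect((p*1000).astype(np.float32));print("stand",rect)
E
```

```text
screw0 [215.7  73.9] [11, 11, 11, 11, 98] [218.5 157.4] [12, 11, 10, 11, 85] [0.4936 0.0396 0.0286] [0. 0.] pl [0.4934 0.0396] [0.4935 0.0395]
screw1 [409.3 133.9] [11, 11, 10, 11, 88] [402.4 212.6] [11, 12, 10, 10, 79] [ 0.6469 -0.006   0.0278] [0. 0.] pl [ 0.6469 -0.006 ] [ 0.6468 -0.0059]
screw2 [174.4 269.2] [11, 11, 10, 9, 69] [168.4 329.8] [0, 0, 23, 32, 325] [ 0.4319 -0.1309  0.0012] [4. 4.] pl [ 0.4458 -0.1215] [ 0.4381 -0.1168]
screw3 [346.9 315.9] [11, 12, 9, 9, 64] [342.4 377.1] [11, 13, 9, 5, 39] [ 0.5995 -0.1698  0.022 ] [0.1 0.1] pl [ 0.599  -0.1669] [ 0.5991 -0.1659]
bore0 None (array([200.83552632, 324.30921053]), [0, 0, 17, 32, 456]) [210.4957858  326.19209613]
bore1 None None [319.47241793 355.18934093]
bolt0 [250.   95.5] [4, 3, 26, 26, 457] [250.9 182. ] [6, 2, 24, 24, 395] [0.5228 0.0225 0.0498] [0. 0.] pl [0.5243 0.022 ] [0.5244 0.0239]
bolt1 [370.4 132.4] [4, 5, 24, 24, 466] [367.2 217.9] [5, 3, 27, 29, 464] [ 0.6128 -0.0039  0.058 ] [0.9 0.9] pl [ 0.6116 -0.0038] [ 0.6134 -0.0034]
pin0 [281.5 111.8] [4, 4, 24, 25, 486] [279.5  16.5] [4, 3, 26, 28, 580] [0.5495 0.2214 0.0785] [0. 0.] pl [0.5495 0.2214] [0.5495 0.2213]
pin1 [276.8 187.1] [4, 5, 23, 23, 422] [274.3 100.9] [4, 5, 24, 25, 494] [0.5447 0.1698 0.0776] [0. 0.] pl [0.5449 0.17  ] [0.5448 0.1697]
gauge (array([284.64310051,  28.82793867]), [17, 3, 27, 53, 1174]) [0.55356147 0.27080464 0.09      ]
stand ((549.4558715820312, 221.1043701171875), (159.27964782714844, 60.187049865722656), 84.84844970703125)
```

```bash
cat >> meas.py <<'E'
C=np.array([.5463,-.0637]); YAW=np.radians(-16.53)
ex=np.array([np.cos(YAW),np.sin(YAW)]); ey=np.array([-ex[1],ex[0]])
def tofix(p): d=np.array(p)[:2]-C; return np.array([d@ex,d@ey])*1e3
def tow(x,y): return C+ex*x/1e3+ey*y/1e3
def rect(i,z,x0,x1,y0,y1,s):
    src=[];dst=[]
    for x,y in ((x0,y0),(x1,y0),(x1,y1),(x0,y1)):
        src.append(proj(i,[*tow(x,y),z]));dst.append([(x-x0)*s,(y1-y)*s])
    H=cv2.getPerspectiveTransform(np.float32(src),np.float32(dst))
    return cv2.warpPerspective(i["frame"],H,(int((x1-x0)*s),int((y1-y0)*s)),flags=cv2.INTER_CUBIC)
E
python3 - <<'E'
from meas import *
f1,f2=L("f1"),L("f2")
a=rect(f1,.028,-70,70,-90,-50,5); 
b=rect(f1,.038,-70,70,-25,25,5)
cv2.imwrite('pics/m2.png',np.vstack([a,b])[:,:,::-1])
g=cv2.cvtColor(a,cv2.COLOR_RGB2GRAY)
for cx in (-52,52):
    s=g[:,(cx-14+70)*5:(cx+14+70)*5]; print(cx,[int(v) for v in s[::10,70]],[int(v) for v in s[100,::10]])
gb=cv2.cvtColor(b,cv2.COLOR_RGB2GRAY)[:,300:400].mean(1); print([int(v) for v in gb[::5]])
E
```

```text
-52 [173, 174, 174, 175, 174, 167, 105, 48, 52, 54, 52, 70, 92, 104, 106, 107, 105, 105, 105, 104] [105, 105, 107, 88, 75, 58, 47, 52, 55, 58, 93, 108, 106, 104]
52 [173, 171, 172, 173, 173, 160, 103, 58, 56, 56, 53, 71, 91, 107, 106, 103, 105, 103, 102, 106] [102, 105, 105, 75, 66, 51, 53, 53, 57, 70, 108, 107, 101, 102]
[175, 174, 180, 200, 201, 200, 200, 200, 200, 200, 199, 178, 168, 167, 116, 105, 162, 181, 177, 177, 176, 179, 193, 201, 199, 199, 199, 199, 200, 199, 181, 172, 174, 175, 175, 174, 174, 174, 174, 174, 174, 174, 174, 174, 174, 174, 174, 174, 174, 174]
```

View pics/m2.png

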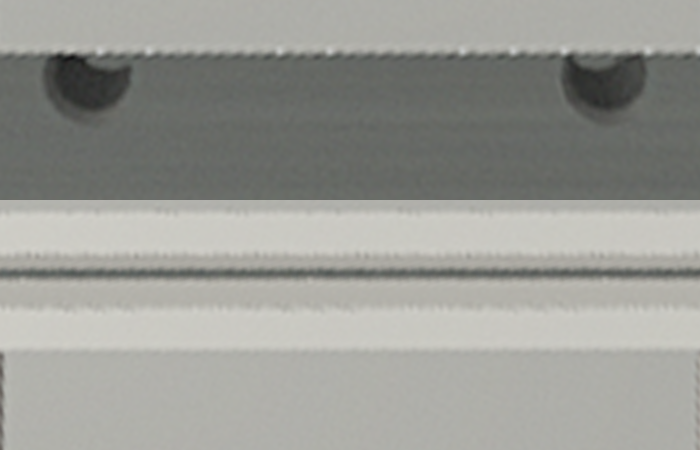

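In fixture coordinates the bores are centred near (±52, −65) mm and the seam near y = 9 mm. I'll grasp the near stand pin first.

```bash
python3 -m crank '0.065 -0.01 0.01 -0.03 0 0 0;0.065 -0.01 0.01 -0.03 0 0 0;0.065 -0.01 0.01 -0.03 0 0 0;0.065 0 0 -0.02 0 0 0;0.065 0 0 -0.02 0 0 0;0.065 0 0 -0.02 0 0 0;0.065 0 0 -0.018 0 0 0;0.065 0 0 0 0 0 0;0.065 0 0 0 0 0 0'
python3 -m crank '0.0 0 0 0 0 0 0;0.0 0 0 0 0 0 0;0.0 0 0 0 0 0 0;0.0 0 0 0 0 0 0;0.0 0 0 0 0 0 0;0.0 0 0 0 0 0 0' 25
```

```text
clock: 2.92
tool_pos: [0.5449, 0.1679, 0.0501]
ee_rot: [0.0, 0.708, 0.706, -0.001]
force: [-0.1, -0.0, 0.8]
grip_width: 0.065
grip_force: 0.0
clock: 3.42
tool_pos: [0.5452, 0.1701, 0.0511]
ee_rot: [0.0, 0.707, 0.707, 0.0]
force: [-0.2, -0.8, 0.1]
grip_width: 0.0295
grip_force: 0.0
```

```bash
python3 -m crank '0.0 0 0 0 0 0 0;0.0 0 0 0 0 0 0;0.0 0 0 0 0 0 0;0.0 0 0 0 0 0 0;0 0 0 0.005 0 0 0;0 0 0 0.02 0 0 0;0 0 0 0.02 0 0 0;0 0 0 0.03 0 0 0;0 0 0 0.03 0 0 0;0 0 0 0.025 0 0 0;0 0 0 0 0 0 0;0 0 0 0 0 0 0' 
python3 snap.py p1
python3 - <<'E'
from meas import *
for x in (52,-52): print(np.round(tow(x,-65),4))
i=L("p1")
s=r.sense(); g=np.array(s["tool_pos"])+[0,0,.0188-.003]
for dz in (12,-62): print(proj(i,g+[0,0,dz/1e3]))
E
```

```text
clock: 4.42
tool_pos: [0.5454, 0.1701, 0.1819]
ee_rot: [0.001, 0.707, 0.707, 0.001]
force: [-0.5, 0.3, -2.4]
grip_width: 0.0234
grip_force: 25.0
p1 4.4667 [0.5447 0.1699 0.1806] [1.000e-04 7.071e-01 7.071e-01 1.000e-04]
[ 0.5777 -0.1408]
[ 0.478  -0.1112]
[317.74204036 340.40933355]
[317.80879337 270.88948   ]
```

View pics/p1.png

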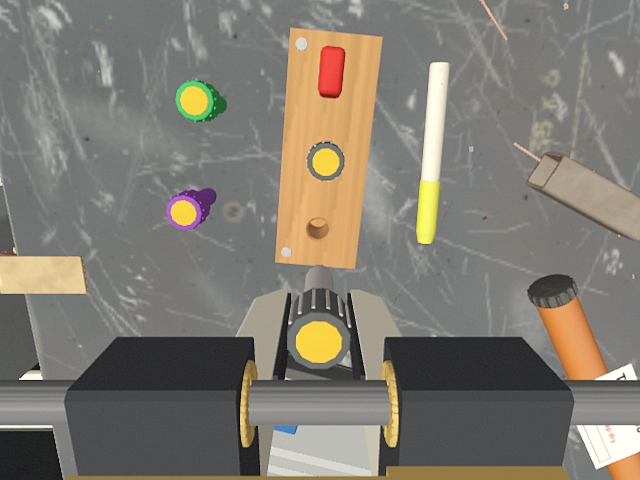

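The pin is held upright, with its head centre at (318,342) where predicted. Carrying it to the far bore.

```bash
python3 -m crank '0 .003 -.0283 0 0 0 -1.5;0 .003 -.0283 0 0 0 -1.5;0 .003 -.0283 0 0 0 -1.5;0 .003 -.0283 0 0 0 -1.5;0 .003 -.0283 0 0 0 -1.5;0 .003 -.0283 0 0 0 -1.5;0 .003 -.0283 0 0 0 -1.5;0 .003 -.0283 0 0 0 -1.5;0 .003 -.0283 0 0 0 -1.5;0 .003 -.0283 0 0 0 -1.5;0 .003 -.0283 0 0 0 -1.5;0 0 0 0 0 0 0;0 0 0 0 0 0 0;0 0 0 -.025 0 0 0;0 0 0 -.025 0 0 0;0 0 0 -.025 0 0 0;0 0 0 -.015 0 0 0;0 0 0 0 0 0 0;0 0 0 0 0 0 0'
python3 snap.py b1
python3 - <<'E'
from meas import *
i=L("b1"); s=r.sense(); print(tofix(s["tool_pos"]),s["force"])
for x in (52,-52): print(proj(i,[*tow(x,-65),.028]))
E
```

```text
clock: 6.05
tool_pos: [0.5771, -0.1399, 0.0893]
ee_rot: [-0.001, 0.801, 0.599, -0.001]
force: [-0.5, 0.2, -0.5]
grip_width: 0.0235
grip_force: 25.0
b1 6.1 [ 0.5779 -0.1404  0.0904] [-5.000e-04  8.009e-01  5.988e-01 -3.000e-04]
[ 52.08224337 -64.53053973] [ 0.44635045 -0.21269233 -1.58413984]
[320.66527675 263.06219997]
[134.92716837 262.42617946]
```

View pics/b1.png

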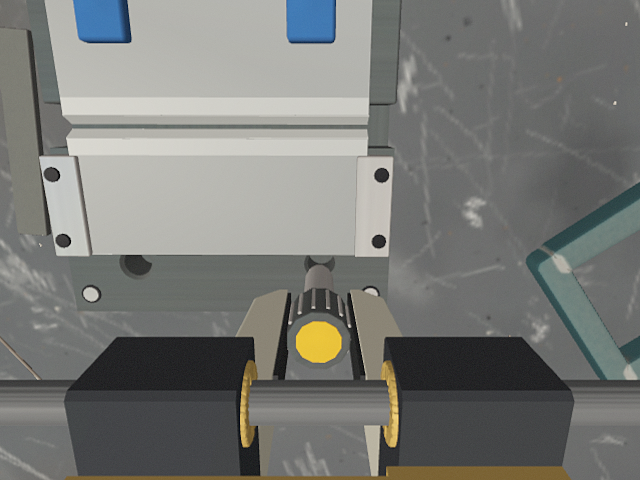

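The pin hangs over the far bore, which is visible at (320,262) with the nose just below it. The near bore is at (136,265) and the seam gap at row 126.

```bash
python3 - <<'E'
from meas import *
i=L("b1")
a=rect(i,.028,-66,-38,-80,-52,10);g=cv2.GaussianBlur(cv2.cvtColor(a,cv2.COLOR_RGB2GRAY),(5,5),1)
print("bg",int(np.median(g[200:])))
for y in (-62,-64,-66,-68,-70,-72,-74):
    row=g[int((-52-y)*10)].astype(int); k=np.where(row<88)[0]; k2=np.where(row<70)[0]
    print(y,[-66+v/10 for v in (k[0],k[-1])] if len(k) else None,[-66+v/10 for v in (k2[0],k2[-1])] if len(k2) else None)
col=g[:,140].astype(int);print("col",[(round(-52-t/10,1),int(col[t])) for t in range(40,260,10)])
b=cv2.cvtColor(rect(i,.031,-40,40,-10,30,10),cv2.COLOR_RGB2GRAY)[:,300:500].mean(1)
print("seam31",[(round(30-t/10,1),int(b[t])) for t in range(100,330,5)])
b=cv2.cvtColor(rect(i,.038,-40,40,-10,30,10),cv2.COLOR_RGB2GRAY)[:,300:500].mean(1)
d=np.abs(np.diff(cv2.GaussianBlur(b.reshape(-1,1),(1,5),1).ravel()));print("edges38",[(round(30-t/10,1),round(float(d[t]),1)) for t in range(1,398) if d[t]>2 and d[t]>=d[t-1] and d[t]>=d[t+1]])
print(i["xyz"],tofix(i["xyz"]))
E
```

```text
bg 107
-62 [np.float64(-60.1), np.float64(-47.1)] [np.float64(-59.3), np.float64(-47.4)]
-64 [np.float64(-60.8), np.float64(-45.2)] [np.float64(-58.3), np.float64(-45.6)]
-66 [np.float64(-60.7), np.float64(-42.8)] [np.float64(-60.3), np.float64(-43.0)]
-68 [np.float64(-60.5), np.float64(-43.5)] [np.float64(-59.9), np.float64(-43.8)]
-70 [np.float64(-59.5), np.float64(-44.8)] [np.float64(-56.1), np.float64(-45.1)]
-72 [np.float64(-58.2), np.float64(-47.8)] [np.float64(-52.8), np.float64(-48.6)]
-74 [np.float64(-54.5), np.float64(-51.8)] None
col [(-56.0, 181), (-57.0, 181), (-58.0, 183), (-59.0, 186), (-60.0, 165), (-61.0, 31), (-62.0, 47), (-63.0, 50), (-64.0, 53), (-65.0, 50), (-66.0, 51), (-67.0, 56), (-68.0, 52), (-69.0, 54), (-70.0, 52), (-71.0, 49), (-72.0, 61), (-73.0, 89), (-74.0, 87), (-75.0, 98), (-76.0, 107), (-77.0, 106)]
seam31 [(20.0, 207), (19.5, 206), (19.0, 207), (18.5, 207), (18.0, 206), (17.5, 206), (17.0, 206), (16.5, 206), (16.0, 206), (15.5, 207), (15.0, 207), (14.5, 198), (14.0, 182), (13.5, 171), (13.0, 167), (12.5, 169), (12.0, 169), (11.5, 169), (11.0, 171), (10.5, 172), (10.0, 155), (9.5, 113), (9.0, 103), (8.5, 103), (8.0, 114), (7.5, 155), (7.0, 180), (6.5, 180), (6.0, 178), (5.5, 178), (5.0, 178), (4.5, 178), (4.0, 177), (3.5, 179), (3.0, 192), (2.5, 204), (2.0, 207), (1.5, 206), (1.0, 206), (0.5, 206), (0.0, 206), (-0.5, 206), (-1.0, 206), (-1.5, 206), (-2.0, 206), (-2.5, 206)]
edges38 [(22.4, 4.1), (14.2, 3.6), (13.7, 2.5), (9.8, 9.3), (9.1, 2.1), (7.9, 8.8), (3.3, 3.2), (-5.0, 3.2)]
[ 0.59930187 -0.06687027  0.25421884] [51.71334846 12.04070677]
```

```bash
python3 -m crank '0 0 0 -.01 0 0 0;0 0 0 -.01 0 0 0;0 0 0 -.006 0 0 0;0 0 0 0 0 0 0'; python3 -m crank '0 0 0 -.005 0 0 0;0 0 0 -.004 0 0 0;0 0 0 0 0 0 0;0 0 0 0 0 0 0'
```

```text
clock: 6.43
tool_pos: [0.5773, -0.1411, 0.0633]
ee_rot: [-0.001, 0.801, 0.598, -0.001]
force: [-1.1, -0.2, -1.5]
grip_width: 0.0234
grip_force: 25.0
clock: 6.77
tool_pos: [0.5779, -0.1413, 0.0555]
ee_rot: [-0.0, 0.801, 0.598, -0.0]
force: [0.1, -0.0, -0.9]
grip_width: 0.0235
grip_force: 25.0
```

```bash
python3 -m crank '0 0 0 -.003 0 0 0;0 0 0 -.0015 0 0 0;0 0 0 0 0 0 0;0 0 0 0 0 0 0'; python3 -m crank '0 0 0 -.001 0 0 0;0 0 0 -.0005 0 0 0;0 0 0 0 0 0 0;0 0 0 0 0 0 0'
```

```text
clock: 7.1
tool_pos: [0.578, -0.1413, 0.0511]
ee_rot: [-0.0, 0.801, 0.598, -0.0]
force: [-0.6, 0.0, -2.1]
grip_width: 0.0234
grip_force: 25.0
clock: 7.43
tool_pos: [0.5781, -0.1413, 0.0498]
ee_rot: [0.0, 0.801, 0.598, 0.0]
force: [0.3, 0.2, 2.1]
grip_width: 0.0237
grip_force: 25.0
```

```bash
python3 -m crank '0.045 0 0 0 0 0 0;0.045 0 0 0 0 0 0;0.045 0 0 0 0 0 0;0.045 0 0 0 0 0 0;.045 0 0 .01 0 0 0;.045 0 0 .03 0 0 0;.045 0 0 .03 0 0 0;.045 0 0 .03 0 0 0;.045 0 0 .03 0 0 0;.045 0 0 0 0 0 0;.045 0 0 0 0 0 0'
python3 - <<'E'
from meas import *
print(r.sense()["tool_pos"])
o=[]
for n in ("scene","wrist"):
    i=r.get_image(n); g=proj(i,[*tow(52,-65),.078]); A=near(i["frame"],g,"yel",25,8); print(n,g,A)
    if A: print(tofix(plane(i,A[0],.078)),tofix(plane(i,A[0],.09))); o.append((i,A[0]))
if len(o)==2: x,e=tri(o); print(tofix(x),x,e)
E
```

```text
clock: 8.35
tool_pos: [0.5789, -0.1415, 0.1821]
ee_rot: [0.001, 0.801, 0.598, 0.001]
force: [0.3, -0.1, -1.1]
grip_width: 0.0447
grip_force: 0.0
[ 0.57894139 -0.14150115  0.18205606]
scene [327.10468248 199.2298189 ] (array([326.4 , 198.56]), [22, 22, 6, 6, 25])
[ 54.92607496 -64.68111485] [ 47.8616591 -59.7603997]
wrist [317.84989916 241.18364953] (array([318.40725806, 241.74798387]), [14, 14, 26, 25, 496])
[ 52.3630605  -65.38200645] [ 52.36279468 -61.95606547]
[ 52.47975151 -63.61039354] [ 0.57851255 -0.13961283  0.08211465] [np.float64(0.5857291607732097), np.float64(0.5857291607732252)]
```

```bash
python3 -m crank '.065 -.0026 .033 0 0 0 1;.065 -.0026 .033 0 0 0 1;.065 -.0026 .033 0 0 0 1;.065 -.0026 .033 0 0 0 1;.065 -.0026 .033 0 0 0 1;.065 -.0026 .033 0 0 0 1;.065 -.0026 .033 0 0 0 1;.065 -.0026 .033 0 0 0 1;.065 -.0026 .033 0 0 0 1;.065 -.0026 .033 0 0 0 1;.065 -.0026 .033 0 0 0 1;.065 0 0 0 0 0 0;.065 0 0 -.03 0 0 0;.065 0 0 -.03 0 0 0;.065 0 0 -.03 0 0 0;.065 0 0 -.02 0 0 0;.065 0 0 -.0185 0 0 0;.065 0 0 0 0 0 0;.065 0 0 0 0 0 0'
python3 -m crank '0 0 0 0 0 0 0;0 0 0 0 0 0 0;0 0 0 0 0 0 0;0 0 0 0 0 0 0;0 0 0 0 0 0 0;0 0 0 0 0 0 0;0 0 0 0 0 0 0;0 0 0 0 0 0 0;0 0 0 0 0 0 0;0 0 0 0 0 0 0' 25
```

```text
clock: 10.03
tool_pos: [0.5483, 0.221, 0.0496]
ee_rot: [-0.001, 0.74, 0.672, -0.002]
force: [0.4, 0.5, 0.1]
grip_width: 0.065
grip_force: 0.0
clock: 10.87
tool_pos: [0.5496, 0.2218, 0.0514]
ee_rot: [0.0, 0.74, 0.672, 0.0]
force: [-0.2, -0.4, 4.8]
grip_width: 0.0237
grip_force: 25.0
```

```bash
python3 -m crank '0 0 0 .005 0 0 0;0 0 0 .025 0 0 0;0 0 0 .03 0 0 0;0 0 0 .03 0 0 0;0 0 0 .03 0 0 0;0 0 0 .01 0 0 0;0 0 0 0 0 0 0;0 0 0 0 0 0 0'
python3 snap.py p2; python3 - <<'E'
from meas import *
i=L("p2");print(near(i["frame"],(318,341),"yel",35))
A=near(i["frame"],(330,130),"red",60,100);print(A, plane(i,A[0],.09))
E
python3 -m crank '0 -.0065 -.0302 0 0 0 -1;0 -.0065 -.0302 0 0 0 -1;0 -.0065 -.0302 0 0 0 -1;0 -.0065 -.0302 0 0 0 -1;0 -.0065 -.0302 0 0 0 -1;0 -.0065 -.0302 0 0 0 -1;0 -.0065 -.0302 0 0 0 -1;0 -.0065 -.0302 0 0 0 -1;0 -.0065 -.0302 0 0 0 -1;0 -.0065 -.0302 0 0 0 -1;0 -.0065 -.0302 0 0 0 -1;0 0 0 0 0 0 0;0 0 0 -.025 0 0 0;0 0 0 -.025 0 0 0;0 0 0 -.025 0 0 0;0 0 0 -.015 0 0 0;0 0 0 0 0 0 0;0 0 0 0 0 0 0'
python3 snap.py b2; python3 - <<'E'
from meas import *
i=L("b2");print(near(i["frame"],(318,341),"yel",35), tofix(r.sense()["tool_pos"]))
E
```

```text
clock: 11.53
tool_pos: [0.5491, 0.2216, 0.1808]
ee_rot: [0.0, 0.74, 0.672, 0.0]
force: [0.0, 0.2, -1.0]
grip_width: 0.0235
grip_force: 25.0
p2 11.5833 [0.5486 0.2214 0.1799] [-2.000e-04  7.402e-01  6.724e-01 -8.000e-04]
(array([318.23635153, 340.20772304]), [12, 14, 47, 42, 1502])
(array([316.37029502, 160.69989827]), [35, 68, 23, 46, 983]) [0.55251808 0.27460037 0.09      ]
clock: 13.08
tool_pos: [0.4767, -0.1101, 0.0896]
ee_rot: [-0.001, 0.801, 0.598, -0.002]
force: [0.8, 0.4, -0.8]
grip_width: 0.0235
grip_force: 25.0
b2 13.1333 [ 0.4774 -0.1102  0.0906] [-7.000e-04  8.012e-01  5.984e-01 -8.000e-04]
(array([318.23025879, 340.20703384]), [12, 14, 47, 42, 1507]) [-52.80323241 -64.21823627]
```

```bash
python3 -m crank '0 0 0 -.01 0 0 0;0 0 0 -.01 0 0 0;0 0 0 -.006 0 0 0;0 0 0 0 0 0 0'; python3 -m crank '0 0 0 -.005 0 0 0;0 0 0 -.004 0 0 0;0 0 0 0 0 0 0;0 0 0 0 0 0 0';python3 -m crank '0 0 0 -.003 0 0 0;0 0 0 -.0015 0 0 0;0 0 0 0 0 0 0;0 0 0 0 0 0 0'
```

```text
clock: 13.47
tool_pos: [0.4777, -0.1106, 0.0641]
ee_rot: [-0.0, 0.801, 0.598, -0.0]
force: [0.3, -0.4, -2.7]
grip_width: 0.0234
grip_force: 25.0
clock: 13.8
tool_pos: [0.4778, -0.1107, 0.056]
ee_rot: [-0.0, 0.801, 0.598, -0.0]
force: [0.4, -1.8, -1.5]
grip_width: 0.0232
grip_force: 25.0
clock: 14.13
tool_pos: [0.4779, -0.1106, 0.0516]
ee_rot: [0.0, 0.801, 0.598, -0.0]
force: [0.4, -2.2, -3.0]
grip_width: 0.0235
grip_force: 25.0
```

```bash
python3 -m crank '0 -.0001 -.0004 -.001 0 0 0;0 0 0 -.0005 0 0 0;0 0 0 0 0 0 0;0 0 0 0 0 0 0'; python3 -m crank '0 0 0 -.001 0 0 0;0 0 0 0 0 0 0;0 0 0 0 0 0 0'
```

```text
clock: 14.47
tool_pos: [0.4779, -0.1108, 0.0503]
ee_rot: [0.0, 0.801, 0.598, 0.0]
force: [-0.5, -1.1, 3.3]
grip_width: 0.0233
grip_force: 25.0
clock: 14.72
tool_pos: [0.4784, -0.1109, 0.05]
ee_rot: [0.001, 0.801, 0.598, 0.001]
force: [-1.1, -0.3, 15.4]
grip_width: 0.0235
grip_force: 25.0
```

```bash
python3 -m crank '0.045 0 0 0 0 0 0;0.045 0 0 0 0 0 0;0.045 0 0 0 0 0 0;0.045 0 0 0 0 0 0;.045 0 0 .01 0 0 0;.045 0 0 .03 0 0 0;.045 0 0 .03 0 0 0;.045 0 0 .03 0 0 0;.045 0 0 .03 0 0 0;.045 0 0 0 0 0 0;.045 0 0 0 0 0 0'
python3 snap.py c1; python3 - <<'E'
from meas import *
i=L("c1")
for x in (52,-52):
  g=proj(i,[*tow(x,-65),.078]); A=near(i["frame"],g,"yel",25,8); print(A[1],tofix(plane(i,A[0],.078)))
for z in (.031,.038):
  b=cv2.cvtColor(rect(i,z,-40,40,-10,30,10),cv2.COLOR_RGB2GRAY)[:,100:700].mean(1)
  d=np.diff(cv2.GaussianBlur(b.reshape(-1,1),(1,5),1).ravel());print(z,[(round(30-t/10,1),round(float(d[t]),1)) for t in range(1,398) if abs(d[t])>2 and abs(d[t])>=abs(d[t-1]) and abs(d[t])>=abs(d[t+1])])
E
python3 -m crank '.065 .0076 .0345 0 0 0 1.1;.065 .0076 .0345 0 0 0 1.1;.065 .0076 .0345 0 0 0 1.1;.065 .0076 .0345 0 0 0 1.1;.065 .0076 .0345 0 0 0 1.1;.065 .0076 .0345 0 0 0 1.1;.065 .0076 .0345 0 0 0 1.1;.065 .0076 .0345 0 0 0 1.1;.065 .0076 .0345 0 0 0 1.1;.065 .0076 .0345 0 0 0 1.1;.065 0 0 0 0 0 0;.065 0 0 0 0 0 0'
python3 snap.py g1
```

```text
clock: 15.63
tool_pos: [0.4786, -0.111, 0.1812]
ee_rot: [0.001, 0.801, 0.598, 0.001]
force: [0.3, 0.0, -0.5]
grip_width: 0.0451
grip_force: 0.0
c1 15.6833 [ 0.4778 -0.1109  0.1799] [5.000e-04 8.012e-01 5.984e-01 6.000e-04]
[13, 14, 26, 24, 485] [ 51.8877743  -65.35915839]
[13, 13, 26, 25, 490] [-52.00397485 -64.72333524]
0.031 [(23.0, 2.3), (22.6, 2.4), (13.7, -3.1), (9.7, -6.3), (7.7, 7.5), (2.8, 2.3), (-5.1, -2.6)]
0.038 [(22.8, 2.4), (22.4, 2.4), (13.6, -3.1), (9.7, -6.4), (7.8, 7.5), (3.0, 2.3), (-4.7, -2.7)]
clock: 16.68
tool_pos: [0.5527, 0.2361, 0.1772]
ee_rot: [-0.001, 0.739, 0.674, -0.001]
force: [-0.3, -0.9, 0.4]
grip_width: 0.0649
grip_force: 0.0
g1 16.7333 [0.5528 0.234  0.1774] [-3.000e-04  7.398e-01  6.728e-01 -1.600e-03]
```

```bash
python3 - <<'E'
from meas import *
i=L("g1"); print(proj(i,[.5543,.273,.09]))
f=i["frame"]; u,v=map(int,proj(i,[.5543,.273,.09]))
c=f[max(v-60,0):v+60,u-60:u+60]; cv2.imwrite('pics/g1c.png',cv2.resize(c,None,fx=4,fy=4,interpolation=2)[:,:,::-1]); print(max(v-60,0),u-60)
h=cv2.cvtColor(f,cv2.COLOR_RGB2HSV)
for vt in (80,150,180,200):
    m=((h[...,0]<7)|(h[...,0]>173))&(h[...,1]>150)&(h[...,2]>vt)
    m=m.astype(np.uint8);m[:max(v-60,0)]=0;m[v+60:]=0;m[:,:u-60]=0;m[:,u+60:]=0
    cs=cv2.findContours(m,0,2)[0]
    if not cs: continue
    cn=max(cs,key=cv2.contourArea); P=np.float32([plane(i,q[0],.09)[:2]*1000 for q in cn]); print(vt,cv2.contourArea(cn),cv2.minAreaRect(P))
E
```

```text
[316.4450261  188.92707821]
128 256
80 985.5 ((552.784423828125, 275.5641784667969), (27.82455062866211, 13.640937805175781), 84.75702667236328)
150 843.5 ((552.083251953125, 274.4727478027344), (25.541275024414062, 12.449389457702637), 84.87712860107422)
180 784.5 ((551.7371215820312, 273.9252624511719), (24.37923812866211, 11.856660842895508), 84.83985900878906)
200 710.5 ((551.4549560546875, 273.967041015625), (23.184642791748047, 11.241820335388184), 84.80245208740234)
```

View pics/g1c.png

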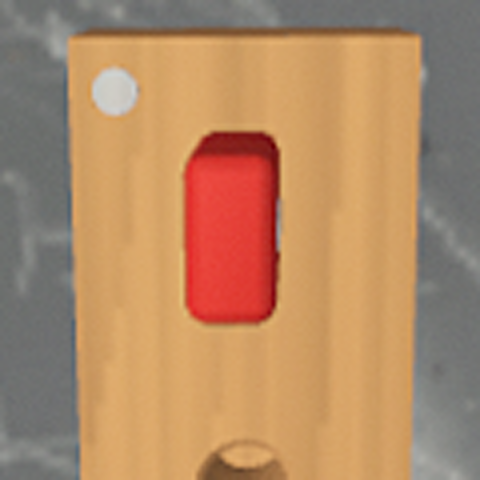

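The red handle's top face is centred near (318,187) in the full frame, which puts it at about (0.552, 0.274), aligned with the gripper. Grasping it.

```bash
python3 -m crank '.05 -.001 .02 0 0 0 0;.05 -.001 .02 0 0 0 0;.05 0 0 0 0 0 0;.05 0 0 -.03 0 0 0;.05 0 0 -.03 0 0 0;.05 0 0 -.03 0 0 0;.05 0 0 -.02 0 0 0;.05 0 0 -.013 0 0 0;.05 0 0 0 0 0 0;.05 0 0 0 0 0 0'
python3 -m crank '0 0 0 0 0 0 0;0 0 0 0 0 0 0;0 0 0 0 0 0 0;0 0 0 0 0 0 0;0 0 0 0 0 0 0;0 0 0 0 0 0 0;0 0 0 0 0 0 0;0 0 0 0 0 0 0;0 0 0 0 0 0 0;0 0 0 0 0 0 0' 40
```

```text
clock: 17.57
tool_pos: [0.5518, 0.2728, 0.0559]
ee_rot: [0.0, 0.741, 0.672, -0.001]
force: [-0.3, 1.2, 0.9]
grip_width: 0.0498
grip_force: 0.0
clock: 18.4
tool_pos: [0.5536, 0.2742, 0.0567]
ee_rot: [0.001, 0.74, 0.672, 0.001]
force: [5.2, -0.7, 0.6]
grip_width: 0.0139
grip_force: 40.0
```

```bash
python3 -m crank '0 0 0 .005 0 0 0;0 0 0 .025 0 0 0;0 0 0 .03 0 0 0;0 0 0 .03 0 0 0;0 0 0 .03 0 0 0;0 0 0 .01 0 0 0;0 0 0 0 0 0 0;0 0 0 0 0 0 0'
python3 snap.py h1; python3 - <<'E'
from meas import *
i=L("h1");s=r.sense();t=np.array(s["tool_pos"]);f=i["frame"]
h=cv2.cvtColor(f,cv2.COLOR_RGB2HSV);m=(((h[...,0]<7)|(h[...,0]>173))&(h[...,1]>150)&(h[...,2]>150)).astype(np.uint8)
m[:,:230]=0;m[:,410:]=0;m[:220]=0
cn=max(cv2.findContours(m,0,2)[0],key=cv2.contourArea);z=t[2]+.0188-.005+.02
P=np.float32([plane(i,q[0],z)[:2]*1000 for q in cn]);print(t*1000,cv2.minAreaRect(P),cv2.boundingRect(cn))
print(proj(i,t+[0,0,.0188-.005-.065]))
w=tow(0,8.3);print(w,w-[t[0],t[1]])
cv2.imwrite('pics/h1c.png',f[180:400,200:440,::-1])
E
```

```text
clock: 19.07
tool_pos: [0.5512, 0.2741, 0.1857]
ee_rot: [-0.0, 0.74, 0.673, -0.0]
force: [0.3, 0.3, -0.4]
grip_width: 0.0139
grip_force: 40.0
h1 19.1167 [0.5508 0.2738 0.1848] [-3.000e-04  7.401e-01  6.725e-01 -1.100e-03]
[550.77929423 273.80113452 184.78256069] ((551.4160766601562, 281.2403259277344), (37.47962951660156, 13.034111976623535), 85.11009979248047) (299, 279, 39, 100)
[318.617796   267.94793729]
[ 0.54866149 -0.05574303] [-0.0021178  -0.32954417]
```

View pics/h1c.png

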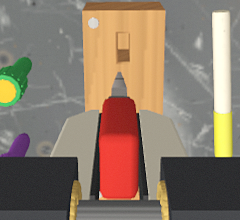

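The gauge hangs upright in the grip, with its nose edge at (319,252) in the full frame. Moving over the seam.

```bash
python3 -m crank '0 -.0003 -.0275 0 0 0 6.583;0 -.0003 -.0275 0 0 0 6.583;0 -.0003 -.0275 0 0 0 6.583;0 -.0003 -.0275 0 0 0 6.583;0 -.0003 -.0275 0 0 0 6.583;0 -.0003 -.0275 0 0 0 6.583;0 -.0003 -.0275 0 0 0 6.583;0 -.0003 -.0275 0 0 0 6.583;0 -.0003 -.0275 0 0 0 6.583;0 -.0003 -.0275 0 0 0 6.583;0 -.0003 -.0275 0 0 0 6.583;0 -.0003 -.0275 0 0 0 6.583;0 0 0 0 0 0 0;0 0 0 0 0 0 0;0 0 0 -.03 0 0 0;0 0 0 -.03 0 0 0;0 0 0 -.02 0 0 0;0 0 0 0 0 0 0;0 0 0 0 0 0 0;0 0 0 0 0 0 0'
python3 snap.py k1; python3 - <<'E'
from meas import *
i=L("k1");s=r.sense();t=np.array(s["tool_pos"]);print(tofix(t),tofix(i["xyz"]),proj(i,t+[0,0,-.0512]),s["force"])
R_=rot(s["ee_rot"]).as_matrix();print("closing dir deg",np.degrees(np.arctan2(R_[1,1],R_[0,1])),"tilt",R_[:,2])
print(proj(i,[*tow(0,8.7),.031]),proj(i,[*tow(-40,8.7),.031]))
cv2.imwrite('pics/k1v.png',i["frame"][:,:,::-1])
E
```

```text
clock: 20.78
tool_pos: [0.5485, -0.0547, 0.1065]
ee_rot: [-0.0, 0.143, 0.99, 0.0]
force: [-0.1, -0.2, -1.5]
grip_width: 0.0139
grip_force: 40.0
k1 20.8333 [ 0.5488 -0.055   0.1071] [6.000e-04 1.433e-01 9.897e-01 2.000e-04]
[-0.03714188  9.02549482] [-77.75735915   8.00150799] [320.03480132 270.86865769] [ 0.44030258  0.36767172 -0.79508885]
closing dir deg 73.52760222483052 tilt [ 1.20874483e-03  2.63009529e-04 -9.99999235e-01]
[319.31763812 256.64954534] [319.43770228 189.32017019]
```

View pics/k1v.png

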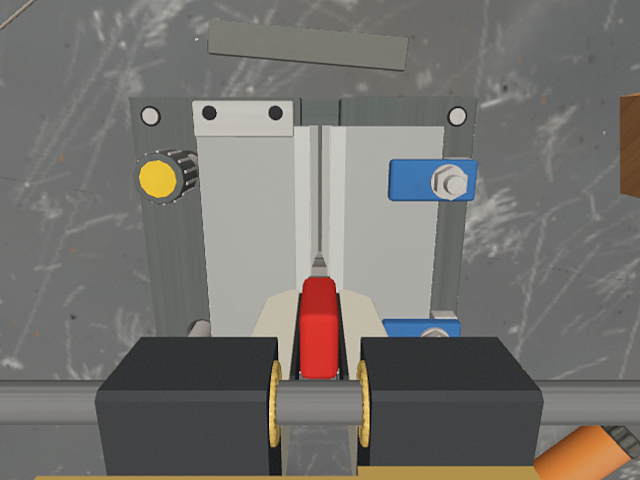

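The blade is in line with the seam: the gap is at column 319 and the nose at (319,262). Lowering gently.

```bash
python3 -m crank '0 0 0 -.01 0 0 0;0 0 0 -.01 0 0 0;0 0 0 -.006 0 0 0;0 0 0 0 0 0 0;0 0 0 0 0 0 0' | egrep 'tool|force'; python3 -m crank '0 0 0 -.002 0 0 0;0 0 0 -.002 0 0 0;0 0 0 0 0 0 0;0 0 0 0 0 0 0'| egrep 'tool|force'
```

```text
tool_pos: [0.5478, -0.0559, 0.0796]
force: [-0.1, -0.4, 0.1]
grip_force: 40.0
tool_pos: [0.5483, -0.0558, 0.0762]
force: [-0.1, 0.5, -1.1]
grip_force: 40.0
```

```bash
python3 -m crank '0 0 0 -.001 0 0 0;0 0 0 -.001 0 0 0;0 0 0 0 0 0 0;0 0 0 0 0 0 0' | egrep 'tool|force'; python3 -m crank '0 0 0 -.001 0 0 0;0 0 0 -.001 0 0 0;0 0 0 0 0 0 0;0 0 0 0 0 0 0'| egrep 'tool|force'
```

```text
tool_pos: [0.5482, -0.0559, 0.0741]
force: [1.0, -0.0, -0.3]
grip_force: 40.0
tool_pos: [0.5482, -0.0559, 0.072]
force: [0.5, 1.2, -0.8]
grip_force: 40.0
```

```bash
python3 -m crank '0 0 0 -.001 0 0 0;0 0 0 0 0 0 0;0 0 0 0 0 0 0' | egrep 'tool|force'; python3 -m crank '0 0 0 -.001 0 0 0;0 0 0 0 0 0 0;0 0 0 0 0 0 0'| egrep 'tool|force'
```

```text
tool_pos: [0.5482, -0.0559, 0.0711]
force: [1.0, 0.4, -0.3]
grip_force: 40.0
tool_pos: [0.5483, -0.0558, 0.0701]
force: [0.2, 1.1, -1.1]
grip_force: 40.0
```

```bash
python3 -m crank '0 0 0 -.0007 0 0 0;0 0 0 0 0 0 0;0 0 0 0 0 0 0' | egrep 'tool|force'; python3 -m crank '0 0 0 -.0007 0 0 0;0 0 0 0 0 0 0;0 0 0 0 0 0 0'| egrep 'tool|force'
```

```text
tool_pos: [0.5483, -0.0558, 0.0694]
force: [1.2, 1.9, -1.1]
grip_force: 40.0
tool_pos: [0.5483, -0.0558, 0.0687]
force: [0.9, 2.1, -0.4]
grip_force: 40.0
```

```bash
python3 -m crank '0 0 0 -.0006 0 0 0;0 0 0 0 0 0 0;0 0 0 0 0 0 0' | egrep 'tool|force'; python3 -m crank '0 0 0 -.0006 0 0 0;0 0 0 0 0 0 0;0 0 0 0 0 0 0'| egrep 'tool|force'
```

```text
tool_pos: [0.5483, -0.0558, 0.0681]
force: [0.9, 2.1, -0.0]
grip_force: 40.0
tool_pos: [0.5483, -0.0558, 0.0675]
force: [0.7, 2.7, -0.2]
grip_force: 40.0
```

```bash
python3 -m crank '0 .0001 .0002 0 0 0 0;0 0 0 0 0 0 0;0 0 0 0 0 0 0' | egrep 'tool|force'; python3 -m crank '0 0 0 -.0005 0 0 0;0 0 0 0 0 0 0;0 0 0 0 0 0 0'| egrep 'tool|force'
```

```text
tool_pos: [0.5483, -0.0557, 0.0675]
force: [0.9, 1.6, 0.5]
grip_force: 40.0
tool_pos: [0.5483, -0.0557, 0.067]
force: [1.7, 3.1, 0.6]
grip_force: 40.0
```

```bash
python3 -m crank '0 .0001 .0003 0 0 0 0;0 0 0 0 0 0 0;0 0 0 0 0 0 0' | egrep 'tool|force'; python3 -m crank '0 0 0 -.0005 0 0 0;0 0 0 0 0 0 0;0 0 0 0 0 0 0'| egrep 'tool|force';python3 -m crank '0 0 0 -.0005 0 0 0;0 0 0 0 0 0 0;0 0 0 0 0 0 0'| egrep 'tool|force'
```

```text
tool_pos: [0.5483, -0.0556, 0.067]
force: [1.2, 1.5, 0.4]
grip_force: 40.0
tool_pos: [0.5483, -0.0556, 0.0665]
force: [0.0, 1.0, 2.1]
grip_force: 40.0
tool_pos: [0.5483, -0.0556, 0.0661]
force: [0.0, 0.1, 3.9]
grip_force: 40.0
```

```bash
python3 -m crank '0 0 0 -.0005 0 0 0;0 0 0 0 0 0 0;0 0 0 0 0 0 0' | egrep 'tool|force'; python3 -m crank '0 0 0 -.0004 0 0 0;0 0 0 0 0 0 0;0 0 0 0 0 0 0'| egrep 'tool|force'
```

```text
tool_pos: [0.5484, -0.0556, 0.0656]
force: [-0.3, -0.3, 5.2]
grip_force: 40.0
tool_pos: [0.5484, -0.0556, 0.0653]
force: [-1.2, -0.3, 5.7]
grip_force: 40.0
```

```bash
python3 -m crank '0 0 0 -.0005 0 0 0;0 0 0 0 0 0 0;0 0 0 0 0 0 0' | egrep 'tool|force'; python3 -m crank '0 0 0 -.0004 0 0 0;0 0 0 0 0 0 0;0 0 0 0 0 0 0;0 0 0 0 0 0 0'| egrep 'tool|force'
```

```text
tool_pos: [0.5484, -0.0557, 0.0649]
force: [-0.4, -0.2, 7.9]
grip_force: 40.0
tool_pos: [0.5484, -0.0557, 0.0646]
force: [-0.1, -0.0, 8.4]
grip_force: 40.0
```

```bash
python3 snap.py z1; python3 - <<'E'
from meas import *
def redbox(n,vt):
    f=L(n)["frame"];h=cv2.cvtColor(f,cv2.COLOR_RGB2HSV);m=(((h[...,0]<7)|(h[...,0]>173))&(h[...,1]>150)&(h[...,2]>vt)).astype(np.uint8)
    m[:,:230]=0;m[:,410:]=0;m[:220]=0
    cn=max(cv2.findContours(m,0,2)[0],key=cv2.contourArea);return cv2.boundingRect(cn),cv2.contourArea(cn)
for n in("h1","k1","z1"): print(n,redbox(n,80),redbox(n,150), [int(v) for v in L(n)["frame"][270:380:3,319,0]])
i=L("z1")
for nm,z,y0 in (("root",.031,-10),("back",.038,-72)):
  for x in (-66,-50,-35):
    b=cv2.cvtColor(rect(i,z,x-3,x+3,y0,y0+40,10),cv2.COLOR_RGB2GRAY).mean(1)
    d=np.diff(cv2.GaussianBlur(b.reshape(-1,1),(1,5),1).ravel());print(nm,x,[(round(y0+40-t/10,1),round(float(d[t]),1)) for t in range(1,398) if abs(d[t])>2.5 and abs(d[t])>=abs(d[t-1]) and abs(d[t])>=abs(d[t+1])])
A=near(i["frame"],proj(i,[*tow(-52,-65),.078]),"yel",25,8);print("pin near",A,tofix(plane(i,A[0],.078)))
E
```

```text
z1 26.1333 [ 0.5485 -0.0557  0.0646] [ 2.000e-04  1.436e-01  9.896e-01 -2.000e-04]
h1 ((298, 278, 41, 101), 3607.0) ((299, 279, 39, 100), 2697.5) [127, 128, 79, 147, 146, 143, 146, 147, 146, 146, 148, 146, 147, 149, 152, 195, 224, 232, 240, 240, 239, 240, 240, 240, 239, 239, 239, 239, 237, 238, 238, 238, 237, 238, 237, 235, 222]
k1 ((299, 278, 40, 101), 3591.5) ((300, 278, 38, 101), 3426.0) [155, 156, 91, 172, 171, 172, 174, 172, 175, 173, 176, 175, 175, 177, 178, 209, 222, 219, 216, 216, 216, 217, 216, 216, 214, 215, 215, 214, 214, 212, 213, 213, 213, 212, 213, 210, 156]
z1 ((299, 278, 40, 101), 3570.0) ((300, 278, 38, 101), 3374.0) [150, 151, 89, 167, 167, 167, 168, 170, 167, 169, 170, 171, 171, 171, 172, 203, 218, 214, 211, 211, 210, 211, 210, 210, 210, 209, 210, 209, 209, 208, 208, 208, 206, 208, 207, 206, 151]
root -66 [(22.8, 4.2), (14.6, -4.0), (9.8, -10.5), (4.8, 8.8), (0.0, 4.9), (-8.2, -5.4)]
root -50 [(22.9, 3.7), (14.7, -3.0), (13.7, -3.3), (9.8, -10.7), (5.0, 9.9), (0.8, 4.5), (-0.2, 3.4), (-8.1, -3.8)]
root -35 [(22.9, 4.2), (13.9, -3.0), (9.7, -12.8), (9.1, 3.3), (4.9, 9.8), (0.6, 4.6), (-8.2, -3.7)]
back -66 [(-59.5, -15.6), (-60.1, 3.5)]
back -50 [(-59.5, -17.2), (-60.2, 2.7), (-63.0, -5.6)]
back -35 [(-59.5, -16.5), (-60.1, 3.7)]
pin near (array([107.07911618, 194.13684961]), [0, 2, 37, 47, 1403]) [-51.95490421 -68.33683581]
```

```bash
python3 - <<'E'
from meas import *
for n in ("k1","z1"):
  i=L(n);A=near(i["frame"],proj(i,[*tow(-52,-66),.078]),"yel",45,30);x=plane(i,A[0],.078);print(n,A,tofix(x))
for n in ("scene","side"):
  i=r.get_image(n)
  for X in (52,-52):
    A=near(i["frame"],proj(i,[*tow(X,-66),.078]),"yel",14,5);print(n,X,A,A and tofix(plane(i,A[0],.078)))
print(r.sense()["force"],r.sense()["clock"])
E
```

```text
k1 (array([157.21522556, 178.68139098]), [30, 28, 37, 37, 1064]) [-52.12213646 -64.71788849]
z1 (array([104.27010436, 193.69429098]), [14, 22, 46, 47, 1629]) [-52.11398386 -69.31833219]
scene 52 (array([323.83333333, 206.5       ]), [6, 19, 11, 6, 12]) [ 37.12806489 -44.06726579]
scene -52 (array([349.89285714, 224.17857143]), [12, 11, 7, 5, 28]) [-48.73476607 -68.97388039]
side 52 (array([318. , 218.5]), [17, 13, 3, 2, 6]) [ 49.99110961 -74.31490304]
side -52 (array([345.83333333, 233.05555556]), [13, 12, 7, 3, 18]) [-50.9035922  -72.79278787]
[0.02544941 0.23284697 8.05854874] 26.2333
```

```bash
python3 -m crank '0 0 0 -.0003 0 0 0;0 0 0 0 0 0 0;0 0 0 0 0 0 0;0 0 0 0 0 0 0;0 0 0 0 0 0 0;0 0 0 0 0 0 0'; python3 -m crank '0 0 0 0 0 0 0;0 0 0 0 0 0 0;0 0 0 0 0 0 0;0 0 0 0 0 0 0'|egrep 'tool|force'
```

```text
clock: 26.73
tool_pos: [0.5485, -0.0557, 0.0644]
ee_rot: [0.0, 0.144, 0.99, -0.0]
force: [-1.3, -0.4, 10.6]
grip_width: 0.014
grip_force: 40.0
tool_pos: [0.5485, -0.0557, 0.0644]
force: [-2.4, -0.2, 9.4]
grip_force: 40.0
```

Snug at about 10 N, with little sideways push and steady.

```bash
python3 -c "
from workcell import r
print(r.hand_in())"
```

```text
the job is handed in; nothing more can be done
None
```

I handed the job in at about 27 s: both pins bottomed in their bores, and the gauge is still gripped in mid-seam at about 10 N with little sideways push. The near pin leans back about 5 mm at its head under the plate's push; I couldn't check the far pin's lean. The gap measured about 4.9 mm, slightly over the stated 3.7–4.6 mm.

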